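# Reset the tripped microscope lamp unit

## Robot

A 6-joint arm with a two-finger parallel gripper is mounted at the origin on the work surface. World frame = base frame: x ahead of the robot, y to its left, z up, the work surface at z = 0. Lengths are in m, angles in degrees, forces in N, time in s.
With the tool pointing down it reaches from about 0.275 to 0.775 m from the base axis. Payload 14.6 kg.
Tool frame: the origin (TCP) lies between the finger pads; the fingertips stand 14 mm ahead of it and the grasp point (between the pads) lies 5 mm behind it (robot.nose_length is the distance from the TCP to the fingertips, in m); z points along the fingers, x is the direction in which the jaws open and shut, and the axes are right-handed (so a half turn about z gives the same grasp; the last joint's range is limited). The gripper opens to 85 mm and grips with 20 to 120 N. Pads are 22 mm wide; open, the fingers measure 114 mm over their backs; the gripper's body (76 mm by 85 mm) begins 54 mm behind the grasp point. The pads swing forward as they close: fully open they stand 13 mm farther back than shut.
Start: joints at [60.487, 15.075, -2.767, 72.158, 0, 81.102], TCP at [0.185, 0.491, 0.245] pointing down, gripper open.
Joint ranges: [-151.79, 151.79], [-50.71, 97.33], [-67.44, 78.34], [-121.81, 120.89], [-77.56, 73.72], [-180, 180]. Speed limits (degrees/s): [108.29, 108.29, 147.25, 159.86, 180, 180].

## Interface

Orientations are given as [roll, pitch, yaw] about the fixed x, y, z axes, in that order (R = Rz(yaw) Ry(pitch) Rx(roll)).
In Python, from bench import robot, viewer, finder gives the robot as it stands.
- The arm moves only by the tool step_arm, never from a script. Its argument "series" is a list that holds one entry, the list of rows, each a list of 7 numbers: the shift along the tool's x, y, z in cm, then the turn, a rotation vector about the tool's x, y, z in degrees, then the opening, from 0 (shut) to 1 (fully open). In form: [[[tx, ty, tz, wx, wy, wz, jaw], ...]]. A call has 1 to 5 rows; each row shifts and turns the pose as measured when the row begins, along the tool's axes as they then stand; what a row does not reach is not made up. A row lasts 1/12 s, in which the tool goes at most 41.7 mm and 7.16 degrees, less where a joint would pass 70% of its speed; a pose out of reach is approached as far as the arm can. A call is refused whole if a number of a shift passes 4.17 or a number of a turn 7.16, either way. A call with a gripper value outside its range is refused whole. The fingers move at their own pace and stop on an object; the grip force is fixed at half the most. Time passes only in rows, so rows that do not move let the fingers close. It gives the time, the measured TCP pose, the force and the opening at its end, in the units of the state.
- robot.read_state(): the state, without advancing time (a new reading comes with each control period).
- viewer.get_image(name): name is "scene" or "side" or "wrist"; returns a dict with "pixels" (420x560x3 uint8, blue, green, red), "intrinsics" (3x3 intrinsics, pixels), "dist_coeffs" ([k1, k2, p1, p2, k3] as OpenCV has them; the pictures are not rectified), "xyz" and "orientation" of the camera in the world. Camera axes: x right, y up, looking along -z (the intrinsics and any distortion apply to the point x, -y, -z); pixel columns grow to the right and rows downward; lengths in m; the calibration is good to about 2 mm. A picture is of the moment at which its call begins. There is no depth.
- robot.hand_in(): hands the job in, once; it reports no verdict.
Trained networks look in the newest picture that a camera, given by its name, has taken for a name from the list of things; names that differ only in an ending like _2 or _b are one class to them, and where a whole thing is asked for, a point or a joint stands for the part that bears it (a point fixed in the world has none). Each returns a list of dicts, best first, with "confidence" (0 to 1); they miss things now and then, are a little off and sometimes report something else, mostly with a low value. They report only what shows in the picture. A call takes as long as a camera call. They do not tell look-alikes from the thing itself.
- finder.masks_of(name, camera): "pixels" (420x560 bool, what is visible of it).
- finder.spot_point(name, camera): "location" ([x, y, z] in m, in world coordinates, good to about 4 mm: a listed point, or the origin of a listed thing).
The state is a dict: "clock": time; "joints": joint angles; "joint_velocities": joint speeds; "tau": joint torques, N m; "ee_pos": TCP position; "ee_rot": TCP orientation; "contact_force": force on the tool from outside, world axes, zero at the start; "wrist_torque": the same for the moment, N m; "width": finger opening in m.
Only numpy, scipy, OpenCV 4.12 (cv2) and the standard library are available. Lean on these libraries where they do the work, as an engineer would, in place of code of your own. Each camera call takes 0.05 s, during which the arm holds its last target.

## Task

The microscope's lamp unit, the box with the square well in its top, has tripped. Push the round tin that was left over its well aside, without lifting it, so that the well is completely clear and the tin stays standing flat on top of that same box; then reach a fingertip into the well, press the sunken key all the way down and hold it there for two seconds, and let it go. Leave the key in the other box's round well and the things standing about alone.

Things in the scene. Friction and masses are not known exactly. Their poses are not given: they have to be found in the camera images.
- lamp_unit: The lamp unit, a bench supply unit: flat white box, 220 mm long (its x), 150 mm wide (its y), 62 mm high, fixed to the table. Origin: centre of its underside; z up; its x axis points along its length away from the robot at yaw 0. Its flat top is 62 mm above the origin. One square well sunk in the top at x = -40 mm, y = 0 (the half nearer the robot); the rest of the top is bare. The tin stands on it.
- camera_unit: The camera unit, to be left alone: looks the same, a bench supply unit: flat white box, 220 mm long (its x), 150 mm wide (its y), 62 mm high, fixed to the table. Origin: centre of its underside; z up; its x axis points along its length away from the robot at yaw 0. Its flat top is 62 mm above the origin. One round well sunk in the top at x = -40 mm, y = 0 (the half nearer the robot); the rest of the top is bare. 
- square_well (a point): Centre of the mouth of the square well, level with the lamp unit's top. The well is 44 x 44 mm with straight walls parallel to the box's sides; the reset key fills its bottom.
- round_well (a point): Centre of the mouth of the camera unit's round well, 44 mm in diameter, level with that box's top.
- reset_key (a joint): Sprung, square, 38 x 38 mm black key at the bottom of the lamp unit's square well, moving straight down. Value: metres pressed, 0 at rest to 0.005 fully down. At rest its flat top lies 16 mm below the top of the box, fully down 21 mm below. It resists with about 2 N at first and 5 N at the bottom, then stops hard; it springs back when let go.
- standby_key (a joint): Sprung, round, 38 mm in diameter black key at the bottom of the camera unit's round well, moving straight down. Value: metres pressed, 0 at rest to 0.005 fully down. At rest its flat top lies 16 mm below the top of the box, fully down 21 mm below. It resists with about 2 N at first and 5 N at the bottom, then stops hard; it springs back when let go. Not to be pressed.
- tin: Closed round aluminium tin with a screw lid, 66 mm in diameter, 26 mm high, 0.08 to 0.17 kg, loose. Stands flat on the lamp unit's top and covers a good part of the square well (its centre up to about 30 mm from the well's centre, towards the box's +x). Origin: centre of its underside; z up.
- oil_bottle: Bystander: small amber bottle with a black cap, 36 mm in diameter, 75 mm high, loose on the table. Origin: centre of its underside.
- eyepiece: Bystander: microscope eyepiece standing on its steel tube, black head 42 mm in diameter on top, 56 mm high, loose on the table. Origin: centre of its underside.
- slide_box: Bystander: flat grey box for slides, 90 x 85 x 34 mm, loose on the table. Origin: centre of its underside.
Things that resemble listed ones, but are neither listed nor needed, are in the scene too. What is shaped like the tin but red, turquoise or yellow is not meant.

How it is judged:
By the outcome, as a careful person would: the job done as asked, in the order asked, and still so for the second after the job is handed in, with the robot touching nothing.
It also fails if it takes over 42 s, if anything falls off the work surface, if the arm or the gripper's body presses on something with over 40 N, if the wrist force passes 120 N, or if a joint passes its speed limit or range.

## Working session

There is one attempt and no reset: what is moved stays moved. The work goes in short steps, Python scripts to look and compute and a tool call to move; the robot and the scene stay as the last step left them, time stands still between calls to the robot, and variables do not carry over. Pictures are saved under pics/ and viewed, and the job is handed in when it is done.

Besides the shell and the picture viewer there is one more tool, called as name(argument=value, ...), one argument or row to a line, values as JSON. step_arm: Moves the arm, as the interface text tells. Its arguments: {"type":"object","properties":{"series":{"type":"array","items":{"type":"array","items":{"type":"array","items":{"type":"number"}}}}},"required":["series"]}

```bash
ls; mkdir -p pics; python3 - <<'E'
from bench import robot, viewer, finder
import cv2
s=robot.read_state(); print({k:s[k] for k in ('clock','ee_pos','ee_rot','contact_force','width')})
for c in ('scene','side','wrist'):
    im=viewer.get_image(c); cv2.imwrite(f'pics/{c}0.png',im['pixels']); print(c,im['xyz'],im['orientation'])
for n in ('lamp_unit','square_well','round_well','tin','reset_key','camera_unit'):
    for c in ('scene','side','wrist'):
        print(n,c,[( [round(float(v),4) for v in d['location']],round(d['confidence'],2)) for d in finder.spot_point(n,c)])
print(robot.read_state()['clock'])
E
```

```text
pics
{'clock': 0.0, 'ee_pos': array([0.18472785, 0.49115797, 0.24483559]), 'ee_rot': array([-1.79991018e+02,  5.86642100e-02,  6.93832120e+01]), 'contact_force': array([-0.38455628,  0.34088244, -0.35913422]), 'width': 0.08566799061394971}
scene [ 1.24183933 -0.08663147  0.6177488 ] [54.94301156 -1.3702134  83.72102094]
side [ 0.26317775 -0.89406508  0.98034207] [ 45.41008595   0.42516707 -14.32236637]
wrist [0.11623946 0.51708389 0.37340068] [-16.6364465    0.09231987  69.33716332]
lamp_unit scene [([0.517, -0.1824, -0.0019], 0.7)]
lamp_unit side [([0.512, -0.1801, -0.0036], 0.91)]
lamp_unit wrist []
square_well scene [([0.4763, -0.1732, 0.0646], 0.56)]
square_well side [([0.4764, -0.1752, 0.0646], 0.61)]
square_well wrist []
round_well scene [([0.4678, 0.1794, 0.0628], 0.59)]
round_well side [([0.4665, 0.1799, 0.0631], 0.6)]
round_well wrist []
tin scene [([0.5956, -0.3358, -0.0004], 0.93), ([0.4694, -0.0091, -0.0013], 0.85), ([0.3277, -0.1728, -0.0071], 0.76), ([0.4872, -0.1806, 0.0663], 0.65)]
tin side [([0.4706, -0.0047, 0.0011], 0.97), ([0.4833, -0.1804, 0.0581], 0.9), ([0.3304, -0.1744, 0.0024], 0.76), ([0.5972, -0.3369, 0.0041], 0.58)]
tin wrist []Traceback (most recent call last):
  File "<stdin>", line 8, in <module>
ValueError: it knows: camera_unit, eyepiece, lamp_unit, oil_bottle, round_well, slide_box, square_well, tin
```

View pics/scene0.png

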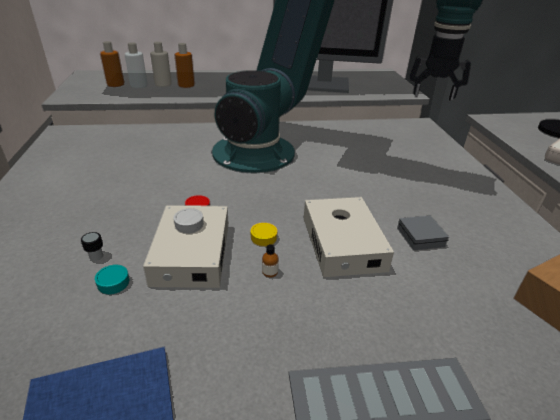

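View pics/side0.png

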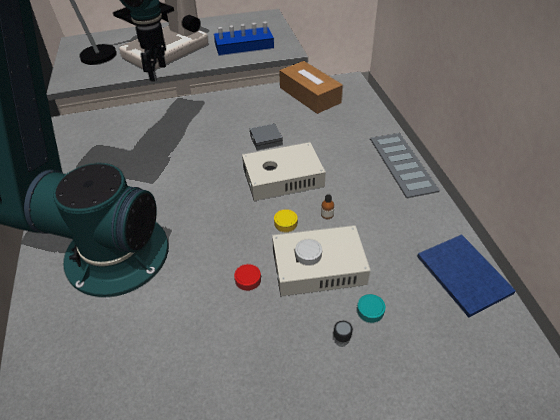

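The scene view shows the lamp unit at about (190,245) px with the silver tin at (189,219) over its well. The camera unit, with the open round well, is at (345,235). The side view agrees: the tin is at (308,251), and a corner of the dark well shows at (297,255). The red, yellow and turquoise tins stand on the table. Next I'll fit the box pose.

```bash
cat > h.py <<'E'
import numpy as np, cv2
from scipy.spatial.transform import Rotation as R
def proj(im,P):
    M=R.from_euler('xyz',im['orientation'],degrees=True).as_matrix()
    Pc=(np.atleast_2d(P)-np.array(im['xyz']))@M
    Pc=Pc*[1,-1,-1]
    return cv2.projectPoints(Pc,np.zeros(3),np.zeros(3),np.array(im['intrinsics'],float),np.array(im['dist_coeffs'],float))[0][:,0]
def ray(im,uv,z):
    uv=np.array(uv,float).reshape(-1,1,2)
    n=cv2.undistortPoints(uv,np.array(im['intrinsics'],float),np.array(im['dist_coeffs'],float))[:,0]
    d=np.c_[n[:,0],-n[:,1],-np.ones(len(n))]
    M=R.from_euler('xyz',im['orientation'],degrees=True).as_matrix()
    d=d@M.T; o=np.array(im['xyz'])
    return o+d*((z-o[2])/d[:,2])[:,None]
def boxpts(x,y,yaw,L=.22,W=.15,H=.062):
    c,s=np.cos(yaw),np.sin(yaw)
    P=np.array([[a*L/2,b*W/2,h] for h in (0,H) for a,b in((-1,-1),(1,-1),(1,1),(-1,1))])
    P[:,:2]=P[:,:2]@np.array([[c,s],[-s,c]])+[x,y]
    return P
def cylpts(x,y,z,r=.033,h=.026):
    t=np.linspace(0,2*np.pi,40)
    return np.vstack([np.c_[x+r*np.cos(t),y+r*np.sin(t),np.full(40,z+k)] for k in (0,h)])
def hullmask(im,P,S=4):
    m=np.zeros((420*S,560*S),np.uint8)
    h=cv2.convexHull((proj(im,P)*S).astype(np.float32).round().astype(np.int32))
    cv2.fillConvexPoly(m,h,1); 
    return cv2.resize(m.astype(np.float32),(560,420),interpolation=cv2.INTER_AREA)
E
python3 - <<'E'
from bench import robot, viewer, finder
from h import *
from scipy.optimize import minimize
ims={c:viewer.get_image(c) for c in('scene','side')}
bm={};tm={}
for c in ims:
    bm[c]=[d['pixels'] for d in finder.masks_of('lamp_unit',c)][:2]
    tm[c]=[d['pixels'] for d in finder.masks_of('tin',c)]
    print(c,[(m.sum(),np.argwhere(m).mean(0).round(1)) for m in bm[c]],[(m.sum(),np.argwhere(m).mean(0).round(1)) for m in tm[c]])
ctr={c:proj(ims[c],[.485,-.18,.075])[0] for c in ims}; bc={c:proj(ims[c],[.515,-.18,.04])[0] for c in ims}
pick=lambda ms,p:min(ms,key=lambda m:np.linalg.norm(np.argwhere(m).mean(0)[::-1]-p))
T={c:pick(tm[c],ctr[c]) for c in ims}; B={c:pick(bm[c],bc[c])|T[c] for c in ims}
def fit(cs,f,M,x0,sc):
    def cost(p): return sum(np.abs(hullmask(ims[c],f(p*sc))-M[c]).sum() for c in cs)
    n=len(x0); sim=np.vstack([np.zeros(n)]+[np.eye(n)[i]*5 for i in range(n)])+np.array(x0)/sc
    r=minimize(cost,np.array(x0)/sc,method='Nelder-Mead',options=dict(initial_simplex=sim,xatol=.02,fatol=.1))
    return r.x*sc,r.fun
for cs in (['scene'],['side'],['scene','side']):
    p,f=fit(cs,lambda p:np.vstack([boxpts(*p)]),B,[.515,-.181,0.],np.array([.001,.001,.01]))
    print(cs,'box',p[:2].round(4),np.degrees(p[2]).round(2),f)
    t,f=fit(cs,lambda p:cylpts(p[0],p[1],.062),T,[.485,-.18],np.array([.001,.001]))
    print('tin',t.round(4),f)
for c in ims:
    o=ims[c]['pixels'].copy(); o=cv2.resize(o,None,fx=4,fy=4,interpolation=cv2.INTER_CUBIC)
    P=boxpts(*p); w=np.array([[a,b,.062] for a,b in((-.062,-.022),(-.018,-.022),(-.018,.022),(-.062,.022))])
    cc,s=np.cos(p[2]),np.sin(p[2]); w[:,:2]=w[:,:2]@np.array([[cc,s],[-s,cc]])+p[:2]
    for Q,col in((P[4:],(0,255,0)),(w,(0,0,255)),(cylpts(*t,.062)[40:],(255,0,0)),(cylpts(*t,.062)[:40],(255,0,0))):
        cv2.polylines(o,[(proj(ims[c],Q)*4+2).round().astype(np.int32)],True,col,1)
    u,v=(bc[c]*4).astype(int); cv2.imwrite(f'pics/fit_{c}.png',o[max(v-280,0):v+280,max(u-350,0):u+350])
E
```

```text
scene [(np.int64(5333), array([250.8, 187.6]))] [(np.int64(610), array([220.7, 188.6])), (np.int64(829), array([278.9, 111.9])), (np.int64(224), array([200.8, 197.4])), (np.int64(548), array([234.3, 263.7]))]
side [(np.int64(4810), array([261.3, 321.2]))] [(np.int64(527), array([276.8, 247.2])), (np.int64(649), array([308. , 370.5])), (np.int64(399), array([220.4, 285.6]))]
['scene'] box [ 0.5122 -0.1794] -6.71 222.5625
tin [ 0.485  -0.1805] 64.875
['side'] box [ 0.5172 -0.1784] -6.11 1174.0625
tin [ 0.4592 -0.0626] 141.5625
['scene', 'side'] box [ 0.5154 -0.1796] -6.21 1457.75
tin [ 0.4859 -0.1804] 1091.75
```

View pics/fit_scene.png

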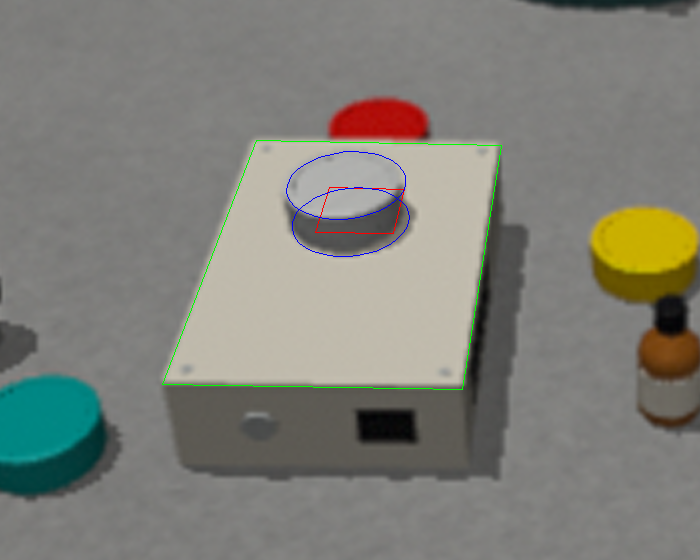

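View pics/fit_side.png

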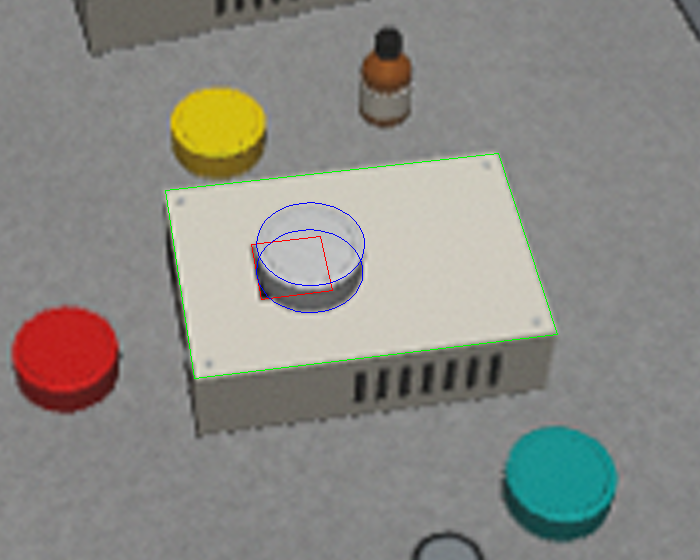

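The fit overlays match in both views: box at (0.5154, −0.1796) with yaw −6.2°, so the well is at (0.4756, −0.1753). The tin is at (0.486, −0.180), about 11 mm along box +x from the well centre. I'll line up tool y with box +x, partly close the jaws so the two fingers form a cradle, and push from the near side.

step_arm(
  series=[
    [[-3,1.5,0,0,0,-7.1,0.4],[-3.6,1.8,0,0,0,-7.1,0.4],[-3.7,1.8,0,0,0,0,0.4],[-3.7,1.8,0,0,0,0,0.4],[-3.7,1.8,0,0,0,0,0.4]],
  ],
)

```text
clock: 1.47
ee_pos: [0.2384, 0.3028, 0.2433]
ee_rot: [-180.0, -0.0, 84.7]
contact_force: [2.3, 0.0, 0.7]
width: 0.0345
```

step_arm(
  series=[
    [[-3.7,1.8,0,0,0,0,0.4],[-3.7,1.8,0,0,0,0,0.4],[-3.7,1.8,0,0,0,0,0.4],[-3.7,1.8,0,0,0,0,0.4],[-3.7,1.8,0,0,0,0,0.4]],
  ],
)

```text
clock: 1.88
ee_pos: [0.3036, 0.1248, 0.2439]
ee_rot: [179.8, -0.1, 84.8]
contact_force: [1.5, 0.9, -0.4]
width: 0.0344
```

```bash
cat > go.py <<'E'
import sys
from bench import robot
from h import *
# args: s (box x from well, mm), t (box y, mm), z TCP (mm)
W=np.array([.4756,-.1753]); yaw=np.radians(-6.2)
ex=np.array([np.cos(yaw),np.sin(yaw)]); ey=np.array([-ex[1],ex[0]])
def report(s,t,z):
    st=robot.read_state(); p=np.array(st['ee_pos']); Rm=R.from_euler('xyz',st['ee_rot'],degrees=True)
    d=p[:2]-W; print('clock',round(st['clock'],2),'s,t,z mm',(d@ex*1000).round(1),(d@ey*1000).round(1),(p[2]*1000).round(1),'F',st['contact_force'].round(1),'w',round(st['width'],4))
    tgt=np.r_[W+ex*s/1000+ey*t/1000,z/1000]
    print('shift cm',(Rm.inv().apply(tgt-p)*100).round(2))
    Rt=R.from_euler('xyz',[180,0,83.8],degrees=True)
    print('rotvec',(Rm.inv()*Rt).as_rotvec(degrees=True).round(2), 'joints',np.round(st['joints'],0))
if __name__=='__main__': report(*map(float,sys.argv[1:4]))
E
python3 go.py -45 -3 160
```

```text
clock 1.88 s,t,z mm -203.4 279.8 243.9 F [ 1.5  0.9 -0.4] w 0.0344
shift cm [-28.57  15.32   8.38]
rotvec [ 0.17 -0.11  1.01] joints [  8.  -5. -26.  69.   0.  13.]
```

step_arm(
  series=[
    [[-3.6,1.9,0.5,0,0,1.0,0.4],[-3.6,1.9,0.5,0,0,0,0.4],[-3.6,1.9,0.5,0,0,0,0.4],[-3.6,1.9,0.5,0,0,0,0.4],[-3.6,1.9,0.5,0,0,0,0.4]],
  ],
)

```text
clock: 2.3
ee_pos: [0.3764, -0.0614, 0.2218]
ee_rot: [179.5, -0.1, 83.9]
contact_force: [1.2, 2.1, -0.3]
width: 0.0339
```

step_arm(
  series=[
    [[-3.6,1.9,0.5,0,0,0,0.4],[-3.6,1.9,0.5,0,0,0,0.4],[-1.8,1.0,1,0,0,0,0.4]],
  ],
)

```text
clock: 2.55
ee_pos: [0.4153, -0.1621, 0.2025]
ee_rot: [179.3, -0.0, 83.7]
contact_force: [-0.4, 1.1, -0.6]
width: 0.0344
```

```bash
python3 go.py -45 -3 81; python3 - <<'E'
from bench import viewer
import cv2
cv2.imwrite('pics/w1.png',viewer.get_image('wrist')['pixels'])
E
```

```text
clock 2.55 s,t,z mm -61.3 6.7 202.5 F [-0.4  1.1 -0.6] w 0.0344
shift cm [-0.97  1.48 12.17]
rotvec [ 0.73 -0.02 -0.13] joints [-32.   8. -19.  62.   0. -26.]
```

View pics/w1.png

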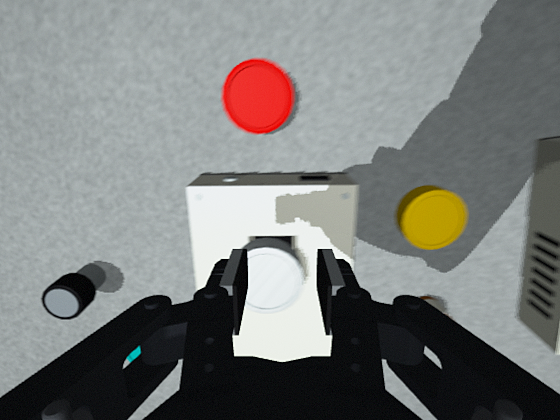

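The wrist view shows the tin at (272,280) px with the near strip of the square well above it at (273,240), which matches the fit. I'll go down behind the tin.

step_arm(
  series=[
    [[-0.9,1.0,1.0,0.7,0,0,0.4],[-0.1,0.2,3.5,0,0,0,0.4],[0,0,3.5,0,0,0,0.4],[0,0,2.0,0,0,0,0.4],[0,0,0,0,0,0,0.4]],
  ],
)

```text
clock: 3.02
ee_pos: [0.4284, -0.1792, 0.0969]
ee_rot: [179.9, 0.0, 83.3]
contact_force: [-0.8, 0.5, 0.7]
width: 0.0341
```

```bash
python3 go.py -45 -3 81; python3 - <<'E'
from bench import viewer
import cv2
for c in ('side','wrist'): cv2.imwrite(f'pics/{c}2.png',viewer.get_image(c)['pixels'])
E
python3 go.py -45 -3 81
```

```text
clock 3.02 s,t,z mm -46.5 -8.9 96.9 F [-0.8  0.5  0.7] w 0.0341
shift cm [0.6  0.14 1.59]
rotvec [ 0.06  0.04 -0.5 ] joints [-33.  15. -28.  47.  -0. -26.]
clock 3.12 s,t,z mm -45.2 -9.4 100.0 F [ 0.4 -0.9  0.4] w 0.0338
shift cm [0.65 0.01 1.9 ]
rotvec [ 0.23  0.13 -0.49] joints [-33.  15. -27.  48.  -0. -26.]
```

View pics/side2.png

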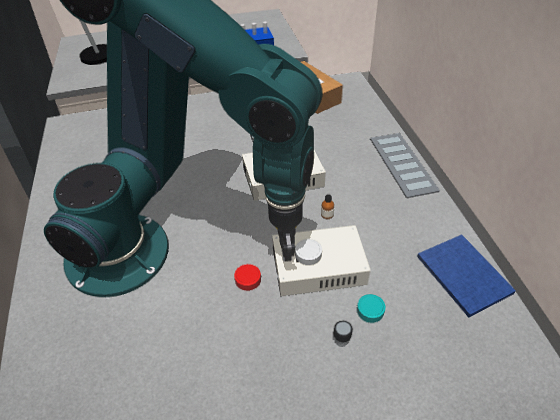

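View pics/wrist2.png

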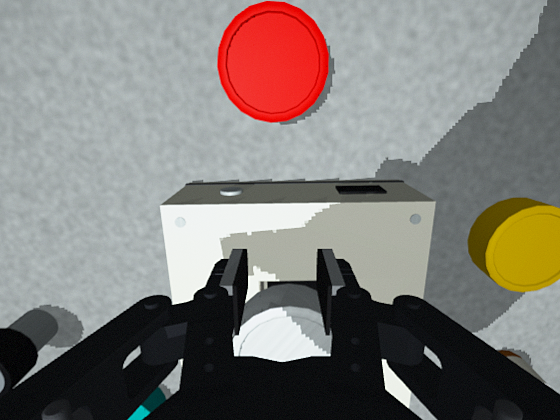

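The side view shows the fingers standing just behind the tin at (290,250) px. The wrist view has the tin centred near column 285 and the well's near edge at row 285. I'll centre the fingers and lower the last bit.

step_arm(
  series=[
    [[0.4,0,1.0,0,0,-0.4,0.4],[0,0,0.8,0,0,0,0.4],[0,0,0,0,0,0,0.4]],
  ],
)

```text
clock: 3.37
ee_pos: [0.4324, -0.1769, 0.0859]
ee_rot: [179.4, 0.3, 83.7]
contact_force: [-0.8, 0.0, -0.2]
width: 0.034
```

```bash
python3 go.py -30 -5 81
```

```text
clock 3.37 s,t,z mm -42.8 -6.2 85.9 F [-0.8  0.  -0.2] w 0.034
shift cm [0.13 1.27 0.5 ]
rotvec [ 0.56  0.28 -0.05] joints [-32.  16. -29.  45.  -0. -26.]
```

step_arm(
  series=[
    [[0.1,0.4,0.4,0.5,0,0,0.4],[0,0.6,0.1,0,0,0,0.4],[0,0.6,0,0,0,0,0.4],[0,0.6,0,0,0,0,0.4],[0,0.6,0,0,0,0,0.4]],
  ],
)

```text
clock: 3.78
ee_pos: [0.4638, -0.18, 0.084]
ee_rot: [179.8, 0.4, 83.7]
contact_force: [-0.8, 0.1, -0.0]
width: 0.0344
```

```bash
python3 go.py 50 -4 81
```

```text
clock 3.78 s,t,z mm -11.2 -5.9 84.0 F [-0.8  0.1 -0. ] w 0.0344
shift cm [0.2  6.12 0.32]
rotvec [ 0.22  0.4  -0.09] joints [-30.  18. -25.  46.  -0. -24.]
```

```bash
python3 - <<'E'
from bench import viewer
import cv2
for c in ('side','wrist'): 
    p=viewer.get_image(c)['pixels']
    if c=='side': p=cv2.resize(p[180:320,220:420],None,fx=4,fy=4,interpolation=cv2.INTER_CUBIC)
    cv2.imwrite(f'pics/{c}3.png',p)
E
python3 go.py 50 -4 81
```

```text
clock 3.88 s,t,z mm -10.7 -6.1 83.8 F [ 0.1 -0.2 -0.3] w 0.0341
shift cm [0.21 6.07 0.31]
rotvec [ 0.25  0.41 -0.07] joints [-30.  19. -25.  46.  -0. -24.]
```

View pics/side3.png

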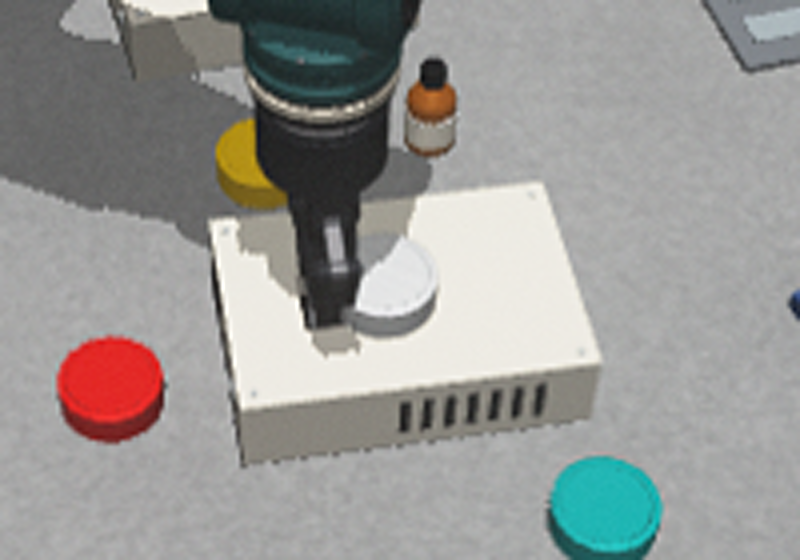

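View pics/wrist3.png

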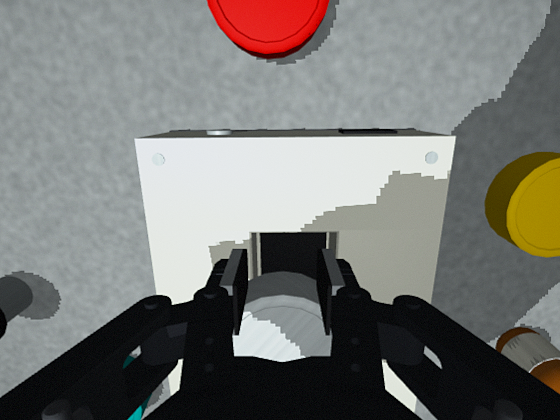

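The tin is cradled against the fingers and sliding. In the wrist view the well's near half is now visible at (292,250) px. I'll keep pushing.

step_arm(
  series=[
    [[0.1,0.6,0.2,0,0,0,0.4],[0.1,0.6,0,0,0,0,0.4],[0,0.6,0,0,0,0,0.4],[0,0.6,0,0,0,0,0.4],[0,0.6,0,0,0,0,0.4]],
  ],
)

```text
clock: 4.3
ee_pos: [0.4958, -0.1811, 0.0816]
ee_rot: [179.8, 0.4, 83.7]
contact_force: [-0.6, 0.4, 0.7]
width: 0.0341
```

```bash
python3 go.py 50 -3 82
```

```text
clock 4.3 s,t,z mm 20.8 -3.6 81.6 F [-0.6  0.4  0.7] w 0.0341
shift cm [ 0.07  2.92 -0.03]
rotvec [ 0.16  0.39 -0.08] joints [-29.  21. -21.  48.  -0. -22.]
```

step_arm(
  series=[
    [[0,0.6,0,0,0,0,0.4],[0,0.6,0,0,0,0,0.4],[0,0.6,0,0,0,0,0.4],[0,0.6,0,0,0,0,0.4],[0,0.2,0,0,0,0,0.4]],
  ],
)

```text
clock: 4.72
ee_pos: [0.5256, -0.1845, 0.0816]
ee_rot: [179.8, 0.4, 83.7]
contact_force: [-0.9, -0.0, 0.6]
width: 0.0338
```

```bash
python3 go.py 50 -3 82; python3 - <<'E'
from bench import viewer
import cv2
for c in ('side','scene'): 
    p=viewer.get_image(c)['pixels']
    p=cv2.resize(p[180:320,220:420] if c=='side' else p[180:320,100:300],None,fx=4,fy=4,interpolation=cv2.INTER_CUBIC)
    cv2.imwrite(f'pics/{c}4.png',p)
E
python3 go.py 50 -4 81
```

```text
clock 4.72 s,t,z mm 50.7 -3.7 81.6 F [-0.9 -0.   0.6] w 0.0338
shift cm [ 0.07 -0.07 -0.04]
rotvec [ 0.19  0.4  -0.07] joints [-28.  24. -16.  50.  -0. -21.]
clock 4.82 s,t,z mm 50.1 -3.6 81.6 F [-1.5 -0.3  0.1] w 0.0339
shift cm [-0.04 -0.01  0.06]
rotvec [ 0.17  0.39 -0.07] joints [-28.  24. -17.  50.  -0. -21.]
```

View pics/side4.png

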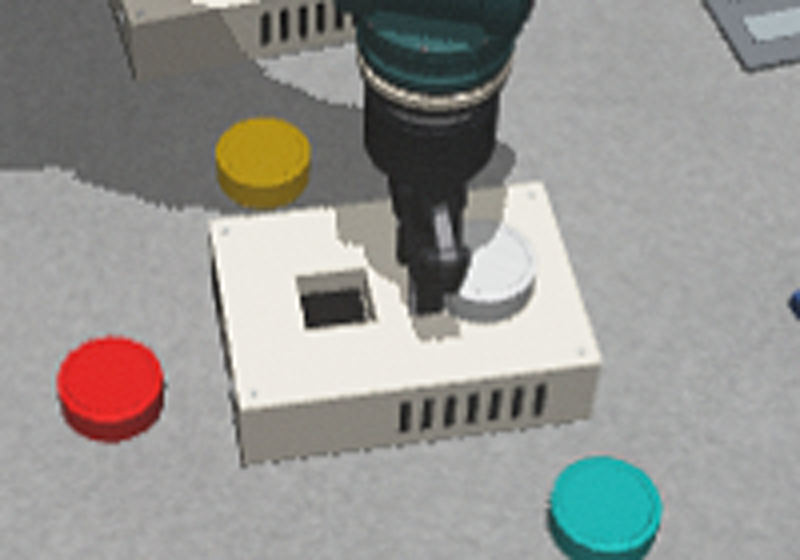

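View pics/scene4.png

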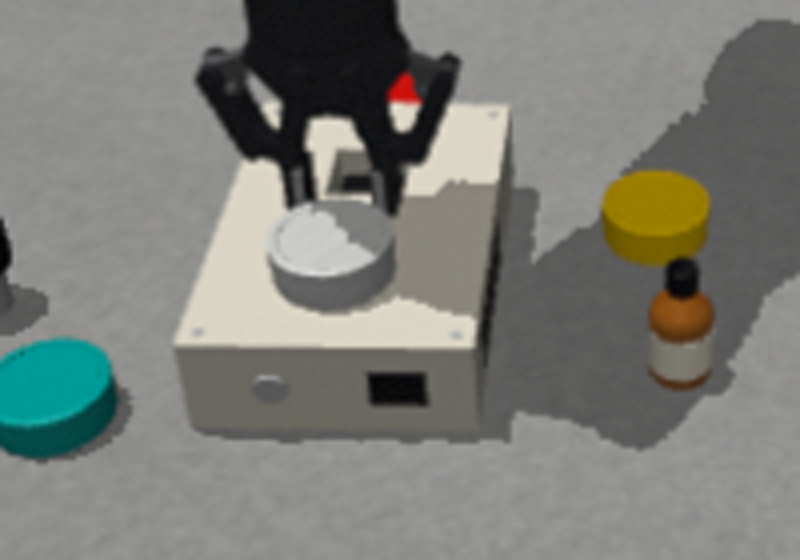

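The well is fully exposed in the side view at crop (335,300), and the tin stands flat on the far half at crop (490,270). The gap between the tin and the well is clearly visible. I'll back off, lift and shut the fingers.

step_arm(
  series=[
    [[0,-1.0,0,0,0,0,0.4],[0,-1.0,-0.5,0,0,0,0.4],[0.1,-1.5,-2.0,0,0,0,0],[0.1,-1.5,-2.0,0,0,0,0],[0,0,0,0,0,0,0]],
  ],
)

```text
clock: 5.23
ee_pos: [0.4689, -0.175, 0.1273]
ee_rot: [-180.0, 0.3, 83.7]
contact_force: [1.8, -1.1, 0.8]
width: 0.0004
```

step_arm(
  series=[
    [[0,0,0,0,0.4,0,0],[0,0,0,0,0,0,0],[0,0,0,0,0,0,0]],
  ],
)

```text
clock: 5.48
ee_pos: [0.4671, -0.1748, 0.1283]
ee_rot: [179.9, -0.1, 83.7]
contact_force: [0.5, 0.1, 0.6]
width: 0.0001
```

```bash
python3 go.py 0 0 95; cat > look.py <<'E'
import sys
from bench import viewer,finder
from h import *
from go import W,ex,ey
n=sys.argv[1]
for c in ('side','scene','wrist'):
    im=viewer.get_image(c); k=4 if c!='wrist' else 1
    p=cv2.resize(im['pixels'],None,fx=k,fy=k,interpolation=cv2.INTER_CUBIC)
    q=np.array([np.r_[W+ex*a+ey*b,.062] for a,b in((-.022,-.022),(.022,-.022),(.022,.022),(-.022,.022))])
    cv2.polylines(p,[(proj(im,q)*k+k/2).round().astype(np.int32)],True,(0,0,255),1)
    if c=='side': p=p[720:1280,880:1680]
    if c=='scene': p=p[720:1280,400:1200]
    cv2.imwrite(f'pics/{c}{n}.png',p)
    if c!='wrist':
        for nm in ('square_well','tin'):
            for d in finder.spot_point(nm,c):
                l=d['location']; v=l[:2]-W; print(c,nm,(v@ex*1000).round(1),(v@ey*1000).round(1),round(l[2]*1000,1),round(d['confidence'],2))
E
python3 look.py 5; python3 go.py 0 0 95
```

```text
clock 5.48 s,t,z mm -8.5 -0.4 128.3 F [0.5 0.1 0.6] w 0.0001
shift cm [0.04 0.85 3.33]
rotvec [ 0.06 -0.1  -0.11] joints [-30.  16. -20.  54.   0. -24.]
side square_well -3.1 -1.7 62.1 0.86
side tin -144.5 -18.0 1.6 0.94
side tin 84.8 -3.7 60.7 0.65
side tin 139.6 -148.8 3.2 0.62
side tin -21.8 163.0 1.7 0.55
scene square_well 0.3 -1.7 65.2 0.95
scene tin 137.1 -146.5 -0.6 0.93
scene tin -149.4 -14.7 -4.4 0.75
scene tin -23.6 162.6 -2.3 0.6
scene tin 91.2 -2.3 65.3 0.58
clock 5.83 s,t,z mm -8.2 -0.3 128.2 F [0.6 0.3 0.4] w -0.0001
shift cm [0.03 0.82 3.32]
rotvec [ 0.04 -0.1  -0.09] joints [-30.  16. -20.  54.   0. -24.]
```

View pics/side5.png

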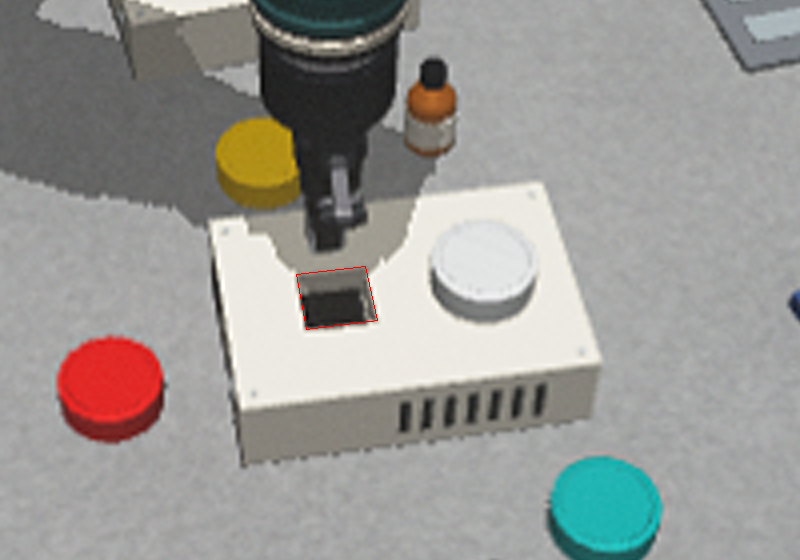

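View pics/wrist5.png

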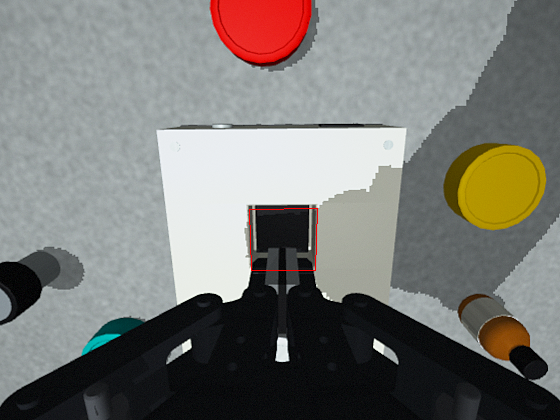

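View pics/scene5.png

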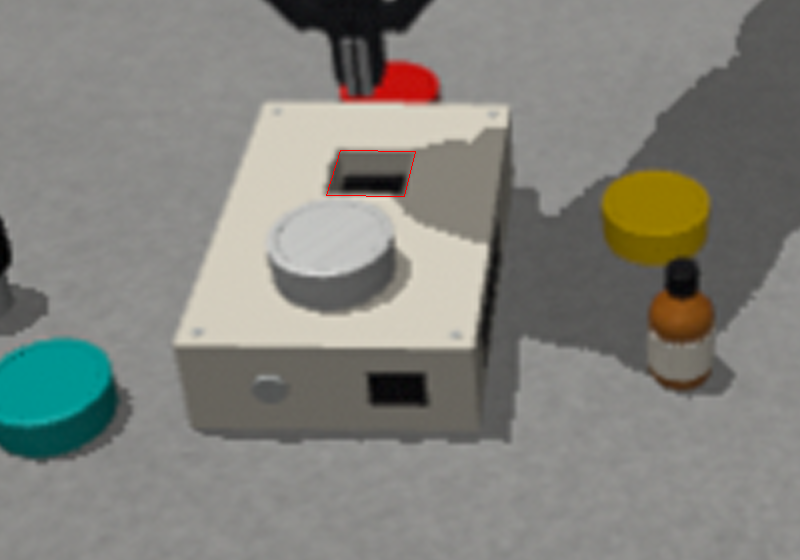

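The well outline matches in all three views to about 2 mm. The tin sits at s≈88 mm from the well centre, so its edge is about 33 mm past the well's rim, and it is flat on the box. Now moving over the well.

step_arm(
  series=[
    [[0,0.7,0.5,0,0,0,0],[0,0,1.5,0,0,0,0],[0,0,1.0,0,0,0,0],[0,0,0,0,0,0,0],[0,0,0,0,0,0,0]],
  ],
)

```text
clock: 6.25
ee_pos: [0.4769, -0.1758, 0.0959]
ee_rot: [179.9, -0.1, 83.7]
contact_force: [-0.0, -0.3, 0.2]
width: 0.0002
```

```bash
python3 go.py -1 -0.5 57; python3 look.py 6 | grep square
```

```text
clock 6.25 s,t,z mm 1.4 -0.4 95.9 F [-0.  -0.3  0.2] w 0.0002
shift cm [-0.02 -0.24  3.89]
rotvec [ 0.08 -0.09 -0.07] joints [-29.  19. -22.  49.   0. -23.]
side square_well -3.7 -0.7 64.1 0.73
side square_well 39.2 -1.2 -2.5 0.63
scene square_well 3.2 0.7 66.0 0.62
scene square_well -5.4 354.3 -4.3 0.35
```

View pics/side6.png

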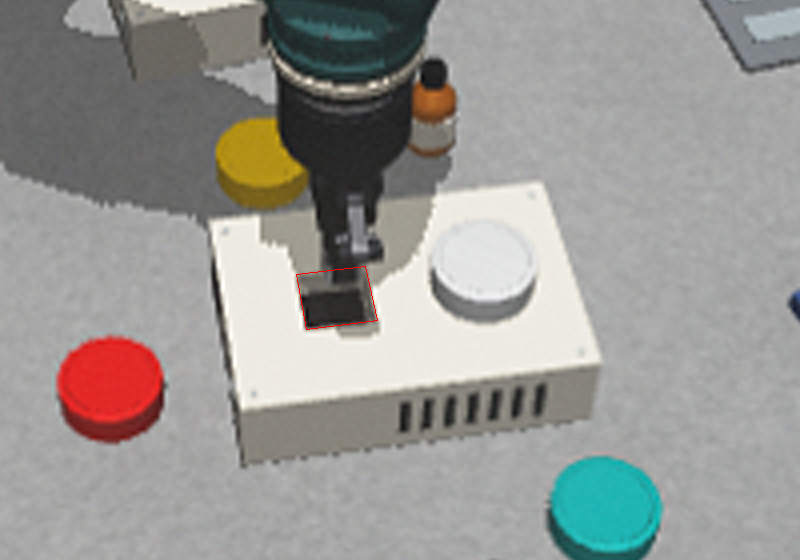

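View pics/wrist6.png

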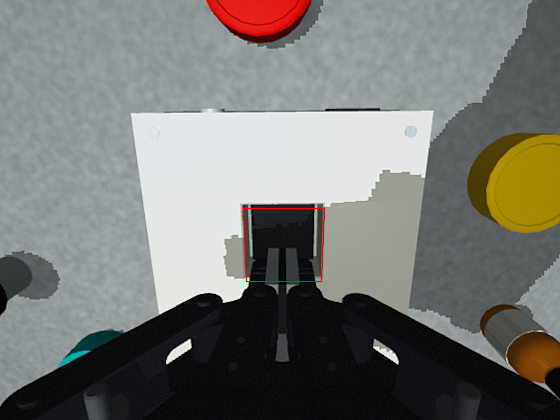

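The fingertips are centred over the well: in the wrist view they are at column 282 and the well at 283. I'll descend in small steps and watch the force.

step_arm(
  series=[
    [[0,-0.25,0.3,0,0,0,0],[0,0,1.0,0,0,0,0],[0,0,1.0,0,0,0,0],[0,0,0.3,0,0,0,0],[0,0,0,0,0,0,0]],
  ],
)

```text
clock: 7.02
ee_pos: [0.4744, -0.176, 0.0706]
ee_rot: [179.7, 0.0, 83.7]
contact_force: [-0.1, -0.3, 0.0]
width: -0.0
```

```bash
python3 go.py -1 -0.5 55
```

```text
clock 7.02 s,t,z mm -1.1 -0.8 70.6 F [-0.1 -0.3  0. ] w -0.0
shift cm [0.03 0.01 1.56]
rotvec [ 0.28  0.   -0.08] joints [-30.  20. -25.  45.   0. -23.]
```

step_arm(
  series=[
    [[0,0,0.5,0,0,0,0],[0,0,0.4,0,0,0,0],[0,0,0.2,0,0,0,0]],
  ],
)

```text
clock: 7.27
ee_pos: [0.4747, -0.1762, 0.0597]
ee_rot: [179.7, 0.0, 83.7]
contact_force: [0.0, -0.8, 2.1]
width: 0.0001
```

step_arm(
  series=[
    [[0,0,0.3,0,0,0,0],[0,0,0.3,0,0,0,0]],
  ],
)

```text
clock: 7.43
ee_pos: [0.4749, -0.1764, 0.0541]
ee_rot: [179.6, 0.1, 83.7]
contact_force: [-14.5, 7.2, 63.4]
width: -0.0004
```

```bash
python3 go.py -1 -0.5 55
```

```text
clock 7.43 s,t,z mm -0.6 -1.1 54.1 F [-14.5   7.2  63.4] w -0.0004
shift cm [ 0.06 -0.04 -0.09]
rotvec [ 0.39  0.06 -0.09] joints [-30.  21. -26.  42.   0. -23.]
```

Bottomed out: 2 N on contact, then a hard stop at z=54 mm with 63 N. I'll ease the force and hold.

step_arm(
  series=[
    [[0,0,0.05,0,0,0,0]],
  ],
)

```text
clock: 7.52
ee_pos: [0.4748, -0.1763, 0.0546]
ee_rot: [179.6, 0.1, 83.7]
contact_force: [-9.8, 4.7, 28.2]
width: -0.0002
```

step_arm(
  series=[
    [[0,0,0.05,0,0,0,0]],
  ],
)

```text
clock: 7.6
ee_pos: [0.4747, -0.1762, 0.055]
ee_rot: [179.6, 0.1, 83.7]
contact_force: [-3.9, 1.3, 10.2]
width: 0.0004
```

step_arm(
  series=[
    [[0,0,0.1,0,0,0,0],[0,0,0.1,0,0,0,0]],
  ],
)

```text
clock: 7.77
ee_pos: [0.4748, -0.1762, 0.0547]
ee_rot: [179.5, 0.1, 83.7]
contact_force: [-8.2, 4.3, 27.2]
width: -0.0
```

step_arm(
  series=[
    [[0,0,0.1,0,0,0,0],[0,0,0.1,0,0,0,0],[0,0,0.1,0,0,0,0]],
  ],
)

```text
clock: 8.02
ee_pos: [0.4747, -0.1762, 0.0547]
ee_rot: [179.3, 0.2, 83.7]
contact_force: [-7.1, 3.6, 24.9]
width: 0.0006
```

step_arm(
  series=[
    [[0,0,0.1,0.1,0,0,0],[0,0,0.1,0.1,0,0,0],[0,0,0.1,0.1,0,0,0],[0,0,0.1,0.1,0,0,0],[0,0,0.1,0.1,0,0,0]],
  ],
)

```text
clock: 8.43
ee_pos: [0.4748, -0.1762, 0.0547]
ee_rot: [179.6, 0.4, 83.8]
contact_force: [-7.5, 2.9, 24.7]
width: -0.0003
```

step_arm(
  series=[
    [[0,0,0.1,0.1,0,0,0],[0,0,0.1,0.1,0,0,0],[0,0,0.1,0.1,0,0,0],[0,0,0.1,0.1,0,0,0],[0,0,0.1,0.1,0,0,0]],
  ],
)

```text
clock: 8.85
ee_pos: [0.4749, -0.1761, 0.0547]
ee_rot: [179.9, 0.5, 83.8]
contact_force: [-6.9, 2.9, 24.4]
width: 0.0001
```

step_arm(
  series=[
    [[0,0,0.1,0.1,0,0,0],[0,0,0.1,0.1,0,0,0],[0,0,0.1,0.1,0,0,0],[0,0,0.1,0.1,0,0,0],[0,0,0.1,0.1,0,0,0]],
  ],
)

```text
clock: 9.27
ee_pos: [0.4749, -0.1761, 0.0547]
ee_rot: [-179.8, 0.6, 83.8]
contact_force: [-7.2, 3.0, 24.1]
width: 0.0001
```

step_arm(
  series=[
    [[0,0,0.1,0.1,0,0,0],[0,0,0.1,0.1,0,0,0],[0,0,0.1,0.1,0,0,0],[0,0,0.1,0.1,0,0,0],[0,0,0.1,0.1,0,0,0]],
  ],
)

```text
clock: 9.68
ee_pos: [0.475, -0.1761, 0.0547]
ee_rot: [-179.5, 0.8, 83.8]
contact_force: [-6.3, 2.7, 24.4]
width: 0.0
```

step_arm(
  series=[
    [[0,0,0.1,0.1,0,0,0],[0,0,0.1,0.1,0,0,0],[0,0,0.1,0.1,0,0,0],[0,0,0.1,0.1,0,0,0],[0,0,0.1,0.1,0,0,0]],
  ],
)

```text
clock: 10.1
ee_pos: [0.4751, -0.176, 0.0547]
ee_rot: [-179.2, 0.9, 83.9]
contact_force: [-6.2, 3.0, 24.5]
width: 0.0005
```

step_arm(
  series=[
    [[0,0,0.1,0.1,0,0,0],[0,0,0.1,0.1,0,0,0],[0,0,0.1,0.1,0,0,0],[0,0,0.1,0.1,0,0,0],[0,0,0.1,0.1,0,0,0]],
  ],
)

```text
clock: 10.52
ee_pos: [0.4752, -0.176, 0.0547]
ee_rot: [-179.0, 1.0, 83.9]
contact_force: [-6.9, 4.7, 24.6]
width: -0.0001
```

```bash
python3 go.py -1 -0.5 130
```

```text
clock 10.52 s,t,z mm -0.3 -0.8 54.7 F [-6.9  4.7 24.6] w -0.0001
shift cm [-0.11 -0.2  -7.52]
rotvec [-1.04  1.02  0.08] joints [-29.  22. -25.  44.  -1. -23.]
```

The key was held down at about 25 N from 7.77 s to 10.52 s. Now I'll lift straight out.

step_arm(
  series=[
    [[0,0,-0.6,-0.3,0.3,0,0],[0,0,-1.0,-0.3,0.3,0,0],[0,0,-1.5,0,0,0,0],[0,0,-2.5,0,0,0,0],[0,0,-3.5,0,0,0,0]],
  ],
)

```text
clock: 10.93
ee_pos: [0.4735, -0.174, 0.1448]
ee_rot: [-179.2, 0.2, 83.9]
contact_force: [1.0, -1.2, 0.6]
width: -0.0
```

step_arm(
  series=[
    [[0,-1,-3.5,0,0,0,0],[0,-2,-3.0,0,0,0,0],[0,-2,-2,0,0,0,0],[0,0,0,0,0,0,0],[0,0,0,0,0,0,0]],
  ],
)

```text
clock: 11.35
ee_pos: [0.4249, -0.1691, 0.2424]
ee_rot: [-179.8, 0.4, 83.9]
contact_force: [1.2, -0.6, -0.8]
width: -0.0001
```

```bash
python3 go.py -1 -0.5 130;python3 look.py 7 | grep -E "well|tin [89]"; python3 go.py -1 -0.5 130
```

```text
clock 11.35 s,t,z mm -51.0 0.7 242.4 F [ 1.2 -0.6 -0.8] w -0.0001
shift cm [-0.05  5.05 11.21]
rotvec [-0.25  0.4   0.1 ] joints [-32.   9. -12.  70.  -0. -26.]
side square_well -0.9 -0.7 64.7 0.85
side tin 85.7 -2.0 59.8 0.64
scene square_well 0.3 1.2 59.7 0.71
scene tin 88.1 -2.7 61.6 0.75
clock 11.7 s,t,z mm -51.0 1.1 240.3 F [-0.2 -0.1 -0.8] w -0.0004
shift cm [-0.11  5.09 10.99]
rotvec [-0.47  0.31  0.14] joints [-32.   9. -12.  70.  -0. -26.]
```

View pics/side7.png

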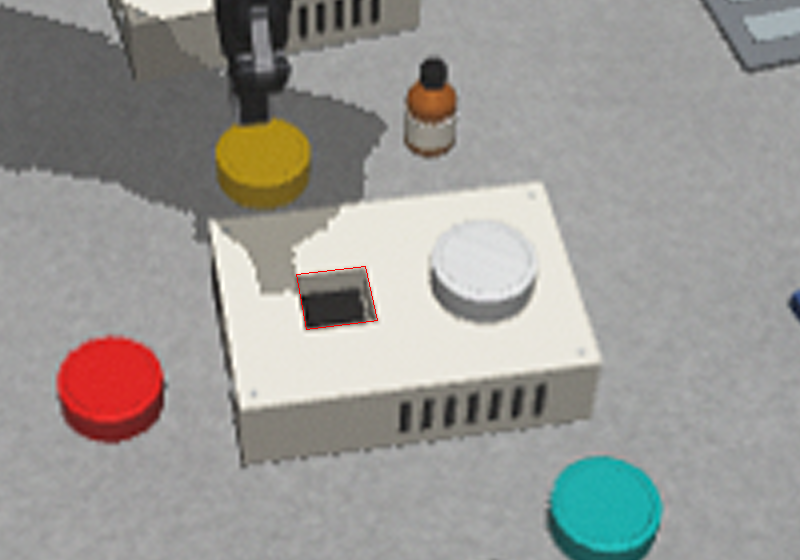

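View pics/scene7.png

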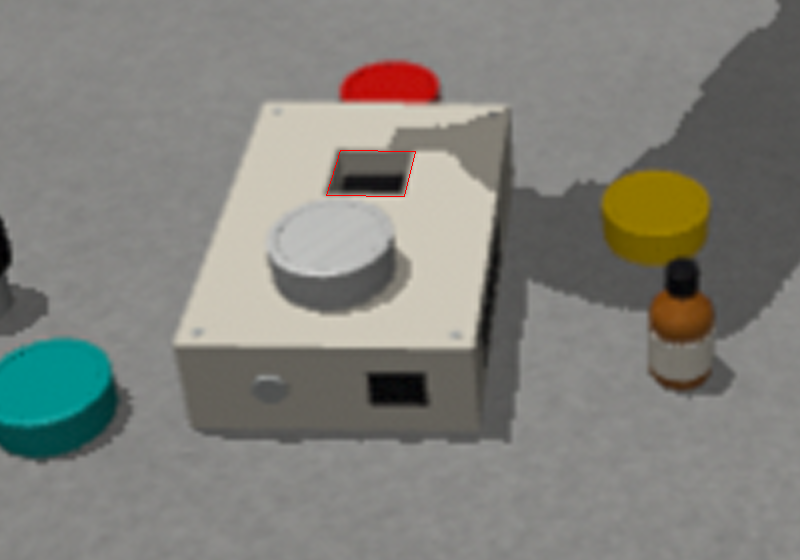

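View pics/wrist7.png

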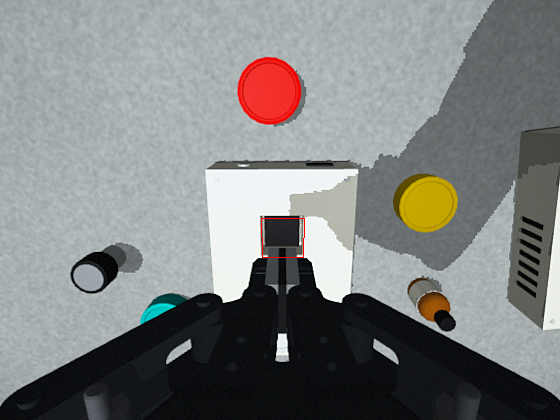

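All views agree. The well is clear (side crop (337,298)), and the tin is flat on the lamp unit at side crop (484,268), in the same place as before the press. The other things are where they were, and the arm is clear. Handing in.

```bash
python3 -c "
from bench import robot
print(robot.hand_in())"
```

```text
the job is handed in; nothing more can be done
None
```

The job is done and handed in at about 11.7 s on the robot's clock, well under the 42 s limit.

- **Tin:** I slid it along the lamp unit's top with two partly open fingers, without lifting it. It now stands flat about 87 mm from the well's centre, which leaves its edge roughly 32 mm clear of the well.
- **Key:** I pressed it with the closed fingertips until it stopped hard, about 5 mm after first contact. I held it at about 25 N from 7.77 to 10.52 s (2.75 s), then lifted straight out.
- **Force:** The first moment of hitting the stop read 63 N at the wrist, under the 120 N limit. While easing off it dipped to about 10 N, still above the 5 N needed to keep the key down.
- **Last checks:** Afterwards the pictures showed the well open, the tin unmoved by the press, and everything near the lamp unit undisturbed. The arm never went near the camera unit's key, and the gripper was clear with no contact force. I could not measure the key's travel directly, so "fully down" rests on the hard stop and tip depth. The well position estimates from the different cameras disagreed by up to 3 mm early on and by up to 7 mm just before the press, when the gripper partly hid the well; the fingertips still went in without touching the walls.

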